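Lay out the chocolate tasting board

TASK

Lay out the chocolate tasting board: put the four chocolate macarons into the board's four white dishes in order of shade, the palest (ivory) in the dish next to the handle, then the caramel, then the milk-brown, and the darkest in the dish at the far end. Each lies flat inside its own dish, right way up; they are brittle, so set them down rather than drop them, and leave the pink and green macarons where they are.

Things in the scene. Friction and masses are not known exactly. Their poses are not given: they have to be found in the camera images.
- macaron_ivory: Ivory-cream (white chocolate) macaron, the palest of the four chocolate macarons. Round, lying flat, 44 mm across at its widest (from 5 to 21 mm above its underside; the domed shells round in above and below), 26 mm tall, rigid, about 22 g, loose on the counter at the start. Origin: centre of its underside, z up.
- macaron_caramel: Golden caramel (blond chocolate) macaron, second palest. Round, lying flat, 44 mm across at its widest (from 5 to 21 mm above its underside; the domed shells round in above and below), 26 mm tall, rigid, about 22 g, loose on the counter at the start. Origin: centre of its underside, z up.
- macaron_milk: Mid-brown (milk chocolate) macaron, second darkest. Round, lying flat, 44 mm across at its widest (from 5 to 21 mm above its underside; the domed shells round in above and below), 26 mm tall, rigid, about 22 g, loose on the counter at the start. Origin: centre of its underside, z up.
- macaron_dark: Blackish brown (dark chocolate) macaron, the darkest. Round, lying flat, 44 mm across at its widest (from 5 to 21 mm above its underside; the domed shells round in above and below), 26 mm tall, rigid, about 22 g, loose on the counter at the start. Origin: centre of its underside, z up.
- macaron_pink: Raspberry-pink macaron, a bystander. Round, lying flat, 44 mm across at its widest (from 5 to 21 mm above its underside; the domed shells round in above and below), 26 mm tall, rigid, about 22 g, loose on the counter at the start. Origin: centre of its underside, z up. Not part of the tasting.
- macaron_green: Pistachio-green macaron, a bystander. Round, lying flat, 44 mm across at its widest (from 5 to 21 mm above its underside; the domed shells round in above and below), 26 mm tall, rigid, about 22 g, loose on the counter at the start. Origin: centre of its underside, z up. Not part of the tasting.
- dish_1: White dish next to the handle of the tasting board, made as the other three. The board is a fixed dark wood paddle, blade 284 x 86 x 16 mm, at any angle; four dishes in a row 66 mm apart; handle 34 mm wide, ending 200 mm from the row's middle, beyond this dish. Origin: centre of its underside, at the board's top; x axis along the board towards the handle, z up.
- dish_2: Second dish from the handle. Round white porcelain, fixed in the board, 62 mm across the rim, floor 53 mm across. Origin: centre of its underside, at the board's top (16 mm over the counter); floor 2 mm, rim top 6 mm above the origin. x axis along the board towards the handle, z up.
- dish_3: Third dish from the handle. Round white porcelain, fixed in the board, 62 mm across the rim, floor 53 mm across. Origin: centre of its underside, at the board's top (16 mm over the counter); floor 2 mm, rim top 6 mm above the origin. x axis along the board towards the handle, z up.
- dish_4: Dish at the board's far end from the handle. Round white porcelain, fixed in the board, 62 mm across the rim, floor 53 mm across. Origin: centre of its underside, at the board's top (16 mm over the counter); floor 2 mm, rim top 6 mm above the origin. x axis along the board towards the handle, z up.
Not all that is in view belongs to the job. Leave any purple look-alike of the macaron_milk alone.

How it is judged:
By the outcome, as a careful person would: the job done as asked, in the order asked, and still so for the second after the job is handed in, with the robot touching nothing.
It also fails if it takes over 99 s, if anything falls off the work surface, if the arm or the gripper's body presses on something with over 40 N, if the wrist force passes 120 N, or if a joint passes its speed limit or range.

ROBOT

A 6-joint arm with a two-finger parallel gripper is mounted at the origin on the work surface. World frame = base frame: x ahead of the robot, y to its left, z up, the work surface at z = 0. Lengths are in m, angles in rad, forces in N, time in s.
With the tool pointing down it reaches from about 0.3 to 0.875 m from the base axis. Payload 6.4 kg.
Tool frame: the origin (TCP) lies at the very end of the fingers, on their centre line; the grasp point (between the pads) lies 19 mm behind it (ctrl.grip_point_offset is the z of the grasp point in the tool frame, in m); z points along the fingers, y is the direction in which the jaws open and shut (so a half turn about z gives the same grasp; the last joint's range is limited). The gripper opens to 85 mm and grips with 20 to 120 N. Pads are 22 mm wide; open, the fingers measure 114 mm over their backs; the gripper's body (76 mm by 85 mm) begins 54 mm behind the grasp point. The pads swing forward as they close: fully open they stand 13 mm farther back than shut.
Start: joints at [1.02, 0.181, 1.607, -0, 1.354, -0.206], TCP at [0.194, 0.541, 0.231] pointing down, gripper open.
Joint ranges: [-2.99, 2.99], [-0.89, 2.07], [0.3, 2.58], [-1.14, 4.28], [0, 2.63], [-3.12, 3.12]. Speed limits (rad/s): [2.57, 2.57, 3.01, 3.14, 3.14, 3.14].

INTERFACE

Orientations are given as a unit quaternion [w, x, y, z].
In Python, from bench import status, cams, ctrl gives the robot as it stands.
- The arm moves only by the shell command python3 -m handwheel 'ROWS'. ROWS is JSON, a list of rows, each an object with "grip": the finger opening in cm, from 0 to 8.54; "linear": the shift along the tool's x, y, z in cm, a list of three; "rotation": the turn, a rotation vector about the tool's x, y, z in degrees, a list of three. A call has 1 to 12 rows; each row is the pose to reach, as a shift and turn from the pose commanded when the call began, along the tool's axes at that moment; what a row does not reach only later rows make up. A row lasts 1/12 s, in which the tool goes at most 41.7 mm and 7.16 degrees, less where a joint would pass 70% of its speed; a pose out of reach is approached as far as the arm can. A call with a gripper value outside its range is refused whole. The fingers move at their own pace and stop on an object; the grip force is fixed at half the most. Time passes only in rows, so rows that repeat a pose let the fingers close. It gives the time, the measured TCP pose, the force and the opening at its end, in the units of the state.
- status.get_obs(): the state, without advancing time (a new reading comes with each control period).
- cams.camera(name): name is "scene" or "side" or "wrist"; returns the picture (420x560x3 uint8, red, green, blue); there is no depth.
- cams.camera_info(name): a dict with "fovy" (degrees; the focal length in pixels is half the picture's height over the tangent of half this angle, whatever the lens; pixels are square), "cx", "cy" (the principal point, pixels), "k1" (the pictures are not rectified: a ray, as slopes to the right and down, at radius r is drawn at 1 + k1 r^2 times it, then the intrinsics apply), "world_from_camera" (4x4, takes a point from camera to world coordinates); the wrist camera has in their place "mount" (4x4, takes a point from camera to tool coordinates, whose origin is the TCP and whose axes are the flange's). Camera axes: x right, y down, z forward; pixel columns grow to the right and rows downward; lengths in m; the calibration is good to about 2 mm. A picture is of the moment at which its call begins: read the wrist's pose just before it. camera_info takes no time and is no camera call.
- ctrl.hand_in(): hands the job in, once; it reports no verdict.
The state is a dict: "time_s": time; "q": joint angles; "dq": joint speeds; "joint_efforts": joint torques, N m; "eef_pos": TCP position; "eef_rot": TCP orientation; "wrist_force": force on the tool from outside, world axes, zero at the start; "torque": the same for the moment, N m; "opening": opening from 0.0 (shut) to 1.0 (fully open).
Only numpy, scipy, OpenCV 4.12 (cv2) and the standard library are available. Lean on these libraries where they do the work, as an engineer would, in place of code of your own. Each camera call takes 0.05 s, during which the arm holds its last target.

## Working session

There is one attempt and no reset: what is moved stays moved. The work goes in short steps, Python scripts to look and compute and a shell command to move; the robot and the scene stay as the last step left them, time stands still between calls to the robot, and variables do not carry over. Pictures are saved under pics/ and viewed, and the job is handed in when it is done.

```bash
ls; mkdir -p pics
python3 - <<'E'
from bench import status,cams,ctrl
import cv2
print(status.get_obs()); print(ctrl.grip_point_offset)
for n in("scene","side","wrist"):
    print(n,cams.camera_info(n)); cv2.imwrite(f"pics/{n}0.png",cams.camera(n)[:,:,::-1])
E
```

```text
pics
{'time_s': 0.0, 'q': array([ 1.01968720e+00,  1.81556412e-01,  1.60805497e+00,  2.89751066e-05,
        1.35380751e+00, -2.06320717e-01]), 'dq': array([-3.67496123e-05,  4.87911441e-04,  5.75149689e-04,  1.08176971e-03,
        2.36637480e-03, -1.53003185e-05]), 'joint_efforts': array([-6.18937465e-04, -4.44847155e+01, -3.51352108e+01, -2.18968994e-04,
        8.76332080e-03,  1.92986090e-05]), 'eef_pos': array([0.19402545, 0.54066146, 0.23035283]), 'eef_rot': array([-3.50748405e-04,  1.71544568e-01,  9.85175937e-01, -8.43189149e-04]), 'wrist_force': array([ 0.1863773 , -0.26823673,  0.32721184]), 'torque': array([ 0.00802581, -0.03960075,  0.04914727]), 'opening': 0.9990118968082397}
-0.0187
scene {'fovy': 55.8116118872471, 'cx': 278.0648750864613, 'cy': 209.33802810486276, 'k1': 0.02178515558251405, 'world_from_camera': array([[-0.52623983,  0.64376964, -0.55554684,  1.04901654],
       [ 0.85029203,  0.39172464, -0.3515043 ,  0.29343589],
       [-0.00866641, -0.65735261, -0.7535333 ,  0.71285216],
       [ 0.        ,  0.        ,  0.        ,  1.        ]])}
side {'fovy': 43.647919790540264, 'cx': 281.4310451892025, 'cy': 211.27305105340295, 'k1': -0.0956444810878032, 'world_from_camera': array([[ 0.73285925, -0.35352626,  0.58132306, -0.16822218],
       [-0.68025854, -0.3645645 ,  0.63587817, -0.78517269],
       [-0.01286988, -0.86145917, -0.50766373,  0.66711375],
       [ 0.        ,  0.        ,  0.        ,  1.        ]])}
wrist {'fovy': 63.373670879448916, 'cx': 273.95558181443437, 'cy': 207.11053197875225, 'k1': -0.05990757038222057, 'mount': array([[ 8.16684504e-04, -9.44530216e-01, -3.28423513e-01,
         8.42916017e-02],
       [ 9.99999353e-01,  1.03148854e-03, -4.79832022e-04,
        -9.10222362e-04],
       [ 7.91980933e-04, -3.28422909e-01,  9.44530447e-01,
        -1.42078074e-01],
       [ 0.00000000e+00,  0.00000000e+00,  0.00000000e+00,
         1.00000000e+00]])}
```

View pics/scene0.png

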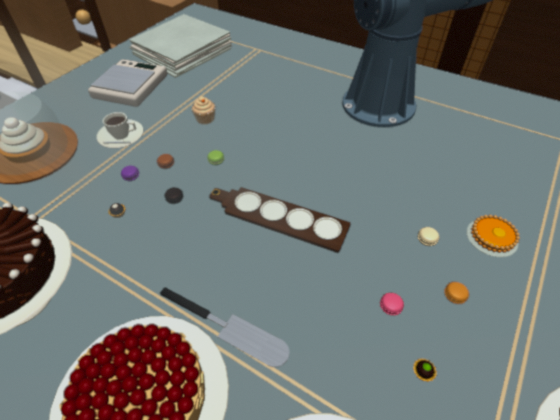

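View pics/side0.png

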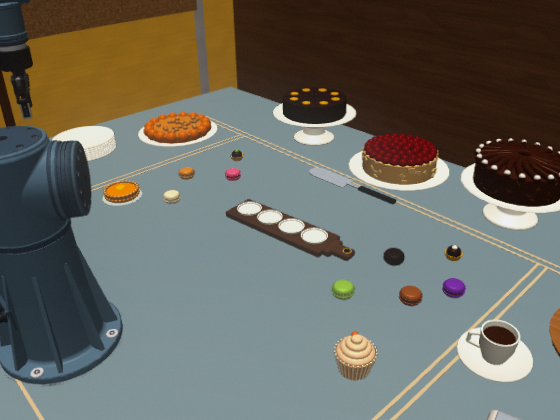

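View pics/wrist0.png

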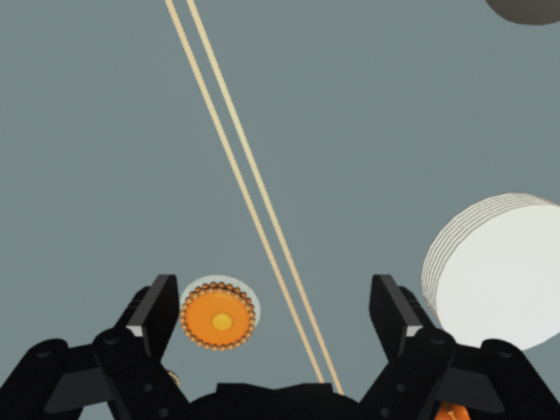

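Scene picture: ivory (429,235), caramel (457,292), milk (165,160), dark (174,195). Bystanders are pink (392,303), green (216,157) and the purple look-alike (130,173). The dishes run from (247,202) by the handle to (327,229). The round petits fours at (117,210) and (425,370) are not macarons. I'll confirm with one crop and measure in both views.

```bash
cat > h.py <<'E'
import numpy as np,cv2
from bench import status,cams,ctrl
from scipy.spatial.transform import Rotation as R
def K(i):
    f=210/np.tan(np.radians(i['fovy'])/2); return np.array([[f,0,i['cx']],[0,f,i['cy']],[0,0,1.]])
def ray(n,uv,T=None):
    i=cams.camera_info(n)
    if T is None: T=i['world_from_camera']
    p=cv2.undistortPoints(np.array([[uv]],float),K(i),np.array([i['k1'],0,0,0.]))[0,0]
    return T[:3,3],T[:3,:3]@np.array([p[0],p[1],1])
def plane(n,uv,z,T=None):
    o,d=ray(n,uv,T); return o+d*(z-o[2])/d[2]
def tri(a,b):
    A=[];B=[]
    for o,d in(a,b):
        d=d/np.linalg.norm(d);P=np.eye(3)-np.outer(d,d);A.append(P);B.append(P@o)
    return np.linalg.lstsq(np.vstack(A),np.hstack(B),rcond=None)[0]
def tool():
    s=status.get_obs();w=s['eef_rot'];T=np.eye(4);T[:3,:3]=R.from_quat(w[[1,2,3,0]]).as_matrix();T[:3,3]=s['eef_pos'];return s,T
def seg(im,seed,tol=40,r=24):
    """blob differing from the counter round the seed"""
    x,y=map(int,seed);x0,y0=max(x-r,0),max(y-r,0);c=im[y0:y+r,x0:x+r].astype(int)
    bg=np.median(np.concatenate([c[0],c[-1],c[:,0],c[:,-1]]),axis=0)
    m=(np.abs(c-bg).sum(2)>tol).astype(np.uint8)
    n,l,st,ce=cv2.connectedComponentsWithStats(m)
    k=l[y-y0,x-x0]
    return (ce[k][0]+x0,ce[k][1]+y0),st[k][2:]
def white(im,seed,r=17):
    x,y=map(int,seed);c=im[y-r:y+r,x-r:x+r].astype(int)
    m=(c.min(2)>140).astype(np.uint8);n,l,st,ce=cv2.connectedComponentsWithStats(m)
    k=l[r,r];h=cv2.findContours((l==k).astype(np.uint8),0,2)[0][0]
    e=cv2.fitEllipse(h);return (e[0][0]+x-r,e[0][1]+y-r),e[1]
E
python3 - <<'E'
from h import *
S=cv2.imread('pics/scene0.png');D=cv2.imread('pics/side0.png')
for n,a,b in[('ivory',(429,236),(172,196)),('caramel',(457,292),(187,172)),('milk',(165,160),(411,295)),('dark',(174,195),(394,256)),('pink',(392,303),(233,173)),('green',(216,157),(343,289)),('purple',(130,173),(454,287))]:
    a,sa=seg(S,a);b,sb=seg(D,b)
    print(n,np.round(a),sa,np.round(b),sb,*[np.round(v*1000) for v in(plane('scene',a,.013),plane('side',b,.013),tri(ray('scene',a),ray('side',b)))])
for a,b in[((247,202),(314,235)),((273,210),(291,226)),((299,218),(269,216)),((327,229),(249,208))]:
    a,sa=white(S,a);b,sb=white(D,b)
    print('dish',np.round(a,1),np.round(sa),np.round(b,1),np.round(sb),*[np.round(v*1000,1) for v in(plane('scene',a,.022),plane('side',b,.022),tri(ray('scene',a),ray('side',b)))])
c=lambda im,x,y,w,h,s:cv2.resize(im[y:y+h,x:x+w],None,fx=s,fy=s)
a=c(S,100,140,140,80,4);b=c(S,370,210,140,110,4)[:280]
b=c(S,375,215,140,100,4)
cv2.imwrite('pics/crop0.png',np.vstack([a[:250],b[:345]]))
E
```

```text
ivory [428. 236.] [ 22  20 342] [171. 197.] [ 18  15 206] [427. 289.  13.] [426. 289.  13.] [426. 289.  13.]
caramel [456. 292.] [ 26  24 479] [186. 173.] [ 17  13 179] [535. 380.  13.] [532. 379.  13.] [534. 380.  12.]
milk [165. 161.] [ 19  17 239] [410. 295.] [ 25  22 414] [ 544. -374.   13.] [ 542. -374.   13.] [ 543. -374.   12.]
dark [174. 195.] [ 20  18 293] [393. 256.] [ 22  20 345] [ 626. -273.   13.] [ 624. -272.   13.] [ 625. -272.   13.]
pink [391. 304.] [ 25  24 467] [232. 174.] [ 17  13 181] [624. 281.  13.] [622. 281.  13.] [623. 281.  12.]
green [215. 157.] [ 16  16 210] [343. 290.] [ 24  21 388] [ 464. -270.   13.] [ 461. -271.   13.] [ 463. -271.   12.]
purple [130. 173.] [ 19  16 241] [453. 288.] [ 24  21 392] [ 626. -420.   13.] [ 622. -421.   13.] [ 625. -421.   12.]
dish [247.6 201.4] [18. 25.] [312.5 233.2] [19. 30.] [ 555.8 -103.2   22. ] [554.6 -97.5  22. ] [ 554.8 -100.7   23.1]
dish [273.  209.9] [19. 26.] [293.  228.5] [20. 29.] [547.1 -38.   22. ] [536.6 -52.7  22. ] [543.4 -42.8  14.8]
dish [299.5 218.6] [20. 26.] [267.  214.3] [18. 30.] [538.1  27.2  22. ] [535.7  36.4  22. ] [535.9  30.4  23.5]
dish [327.  227.8] [20. 27.] [250.9 210.3] [18. 28.] [529.4  92.4  22. ] [520.2  78.1  22. ] [526.4  89.1  15.5]
```

View pics/crop0.png

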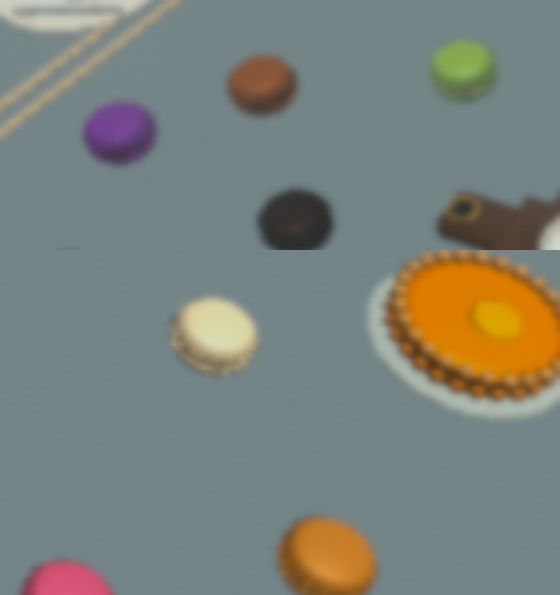

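The crop confirms the four shades: milk brown is distinct from purple, and dark is a macaron. The scene-view dishes are 66 mm apart, while the side-view dish blobs merged, so I'll check those with the wrist camera. Next I turn the jaws across the board and go above the ivory.

```bash
cat >> h.py <<'E'
def go(p,jaw=7.7):
    s,T=tool(); d=T[:3,:3].T@(np.array(p)/1000-T[:3,3])
    a=np.radians(jaw); y=np.array([np.cos(a),np.sin(a),0]);z=np.array([0,0,-1.]);x=np.cross(y,z)
    W=np.column_stack([x,y,z]); r=R.from_matrix(T[:3,:3].T@W).as_rotvec(degrees=True)
    print('t',round(s['time_s'],2),'tcp',np.round(T[:3,3]*1000,1),'lin cm',np.round(d*100,2),'rot',np.round(r,1),'F',np.round(s['wrist_force'],1),'open',round(s['opening'],3))
def wcam():
    s,T=tool(); im=cams.camera('wrist'); return im[:,:,::-1].copy(),T@cams.camera_info('wrist')['mount']
E
python3 -c "
from h import *
go((426.5,289,130))"
```

```text
t 0.15 tcp [194.1 540.8 230.6] lin cm [-30.39 -15.83  10.07] rot [-0.1  0.  62.5] F [-0.7 -0.3  0.1] open 0.998
```

```bash
python3 -m handwheel '[{"grip":8.5,"linear":[-3,-1.6,1],"rotation":[0,0,6]},{"grip":8.5,"linear":[-6,-3.2,2],"rotation":[0,0,12]},{"grip":8.5,"linear":[-9,-4.7,3],"rotation":[0,0,18]},{"grip":8.5,"linear":[-12,-6.3,4],"rotation":[0,0,25]},{"grip":8.5,"linear":[-15,-7.9,5],"rotation":[0,0,31]},{"grip":8.5,"linear":[-18,-9.5,6],"rotation":[0,0,37]},{"grip":8.5,"linear":[-21,-11,7],"rotation":[0,0,44]},{"grip":8.5,"linear":[-24,-12.6,8],"rotation":[0,0,50]},{"grip":8.5,"linear":[-27.5,-14.3,9],"rotation":[0,0,56]},{"grip":8.5,"linear":[-30.4,-15.8,10.1],"rotation":[0,0,62.5]},{"grip":8.5,"linear":[-30.4,-15.8,10.1],"rotation":[0,0,62.5]},{"grip":8.5,"linear":[-30.4,-15.8,10.1],"rotation":[0,0,62.5]}]'
python3 - <<'E'
from h import *
im,T=wcam();cv2.imwrite('pics/w1.png',im);go((426.5,289,130))
E
```

```text
time_s: 1.15
eef_pos: [0.4274, 0.2882, 0.1294]
eef_rot: [-0.001, 0.659, 0.752, -0.001]
wrist_force: [-0.4, -0.1, -0.4]
opening: 0.997
t 1.2 tcp [426.9 289.3 129.9] lin cm [-0.03 -0.04 -0.01] rot [-0.1 -0.   0. ] F [-0.3  0.3 -0.7] open 0.993
```

View pics/w1.png

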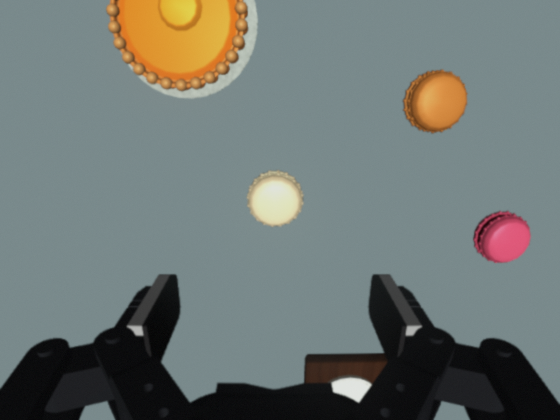

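The wrist view shows ivory at (275,199) between the jaws, caramel at (435,101) and pink at (502,238). Measuring.

Run:
```python
from h import *
im=cv2.imread('pics/w1.png');s,T=tool();T=T@cams.camera_info('wrist')['mount']
for n,p in(('ivory',(275,199)),('caramel',(435,101))):
    c,b=seg(im,p,40,42);print(n,np.round(c,1),b,np.round(plane('wrist',c,.013,T)*1000,1))
```

```text
ivory [274.8 198.2] [  57   57 2445] [427.2 290.5  13. ]
caramel [434.7 100.8] [  66   65 3256] [534.2 381.6  13. ]
```

```bash
python3 -m handwheel '[{"grip":7,"linear":[0.1,0,3],"rotation":[0,0,0]},{"grip":7,"linear":[0.1,0,6.5],"rotation":[0,0,0]},{"grip":7,"linear":[0.1,0,9.5],"rotation":[0,0,0]},{"grip":7,"linear":[0.1,0,11.5],"rotation":[0,0,0]},{"grip":7,"linear":[0.1,0,12.5],"rotation":[0,0,0]},{"grip":7,"linear":[0.1,0,12.5],"rotation":[0,0,0]},{"grip":5.2,"linear":[0.1,0,12.5],"rotation":[0,0,0]},{"grip":4.7,"linear":[0.1,0,12.5],"rotation":[0,0,0]},{"grip":4.4,"linear":[0.1,0,12.5],"rotation":[0,0,0]},{"grip":4,"linear":[0.1,0,12.5],"rotation":[0,0,0]},{"grip":3.6,"linear":[0.1,0,12.5],"rotation":[0,0,0]},{"grip":3.6,"linear":[0.1,0,12.5],"rotation":[0,0,0]}]'
python3 - <<'E'
from h import *
im,T=wcam();cv2.imwrite('pics/w2.png',im);go((427,290,4))
E
```

```text
time_s: 2.2
eef_pos: [0.4282, 0.2916, 0.0076]
eef_rot: [0.001, 0.658, 0.753, 0.002]
wrist_force: [-3.8, 0.5, 7.2]
opening: 0.484
t 2.25 tcp [428.2 291.6   7.6] lin cm [-0.14 -0.14  0.36] rot [ 0.2 -0.1  0.1] F [-1.9  0.4  7.3] open 0.485
```

View pics/w2.png

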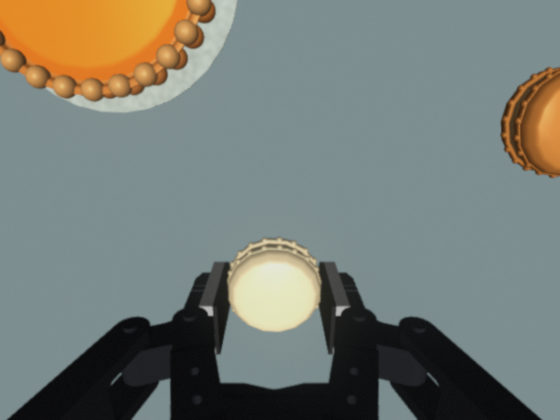

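Run:
```python
from h import *
i=cams.camera_info('wrist');M=np.linalg.inv(i['mount'])
for x in(-.011,.011):
  for z in(0,-.005,-.01,-.02,-.03,-.04):
    p=M@np.array([x,-.0207,z,1]);q=cv2.projectPoints(p[None,:3],np.zeros(3),np.zeros(3),K(i),np.array([i['k1'],0,0,0.]))[0].ravel();print(x,z,q.round())
a=cams.camera('side')[:,:,::-1];b=cams.camera('scene')[:,:,::-1]
cv2.imwrite('pics/c2.png',np.vstack([cv2.resize(a[150:230,110:250],None,fx=4,fy=4)[:300],cv2.resize(b[180:260,370:510],None,fx=4,fy=4)[:300]]))
w=cv2.imread('pics/w2.png');cv2.imwrite('pics/w2c.png',cv2.resize(w[220:370,180:370],None,fx=4,fy=4))
```

```text
-0.011 0 [232. 295.]
-0.011 -0.005 [230. 300.]
-0.011 -0.01 [229. 307.]
-0.011 -0.02 [226. 321.]
-0.011 -0.03 [223. 336.]
-0.011 -0.04 [220. 354.]
0.011 0 [230. 254.]
0.011 -0.005 [228. 259.]
0.011 -0.01 [227. 265.]
0.011 -0.02 [224. 276.]
0.011 -0.03 [220. 290.]
0.011 -0.04 [216. 306.]
```

View pics/c2.png

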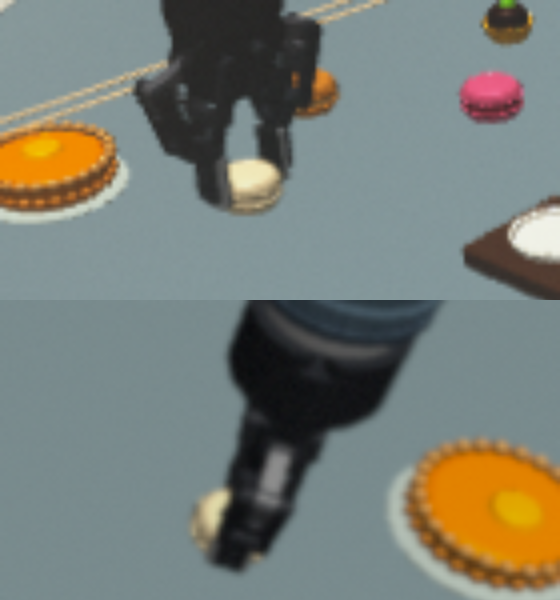

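View pics/w2c.png

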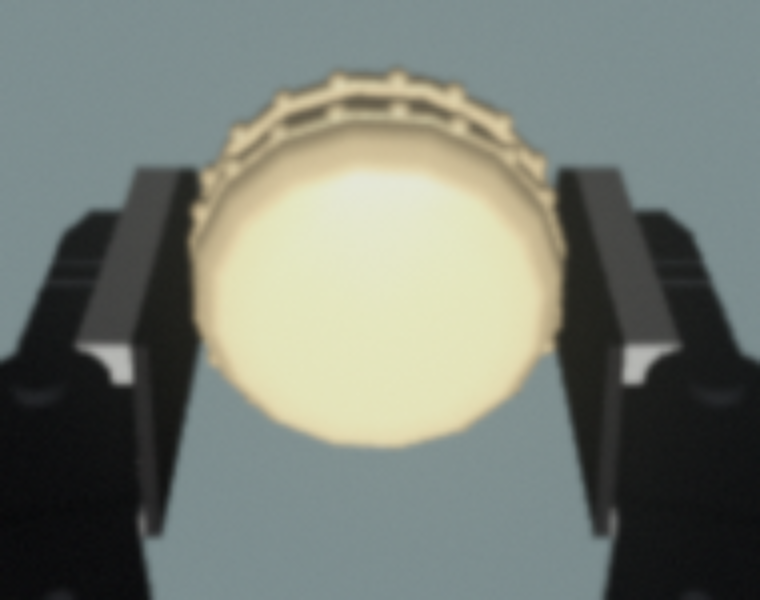

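The pad tips sit about 7 mm behind the TCP at this opening, so the grip is on the upper part and a little high. I'll reopen, go 5 mm deeper and regrip.

```bash
python3 -m handwheel '[{"grip":5.5,"linear":[0,0,0],"rotation":[0,0,0]},{"grip":5.5,"linear":[0,0,0],"rotation":[0,0,0]},{"grip":5.5,"linear":[-0.1,-0.05,0.3],"rotation":[0,0,0]},{"grip":5.5,"linear":[-0.1,-0.05,0.5],"rotation":[0,0,0]},{"grip":5,"linear":[-0.1,-0.05,0.5],"rotation":[0,0,0]},{"grip":4.6,"linear":[-0.1,-0.05,0.5],"rotation":[0,0,0]},{"grip":4.2,"linear":[-0.1,-0.05,0.5],"rotation":[0,0,0]},{"grip":3.8,"linear":[-0.1,-0.05,0.5],"rotation":[0,0,0]},{"grip":3.8,"linear":[-0.1,-0.05,0.5],"rotation":[0,0,0]}]'
python3 - <<'E'
from h import *
go((427,290,4))
E
```

```text
time_s: 3.1
eef_pos: [0.4266, 0.2897, 0.0004]
eef_rot: [0.0, 0.658, 0.753, 0.0]
wrist_force: [-1.2, -0.8, 3.2]
opening: 0.494
t 3.1 tcp [4.266e+02 2.897e+02 4.000e-01] lin cm [ 0.03  0.04 -0.36] rot [0. 0. 0.] F [-1.2 -0.8  3.2] open 0.494
```

```bash
python3 -m handwheel '[{"grip":3.8,"linear":[0,0,-1],"rotation":[0,0,0]},{"grip":3.8,"linear":[0,0,-3],"rotation":[0,0,0]},{"grip":3.8,"linear":[0,0,-6],"rotation":[0,0,0]},{"grip":3.8,"linear":[0,0,-9],"rotation":[0,0,0]},{"grip":3.8,"linear":[0,0,-11],"rotation":[0,0,0]},{"grip":3.8,"linear":[0,0,-11],"rotation":[0,0,0]}]'
python3 - <<'E'
from h import *
go((555,-103,110))
E
```

```text
time_s: 3.6
eef_pos: [0.4298, 0.2911, 0.1158]
eef_rot: [0.002, 0.658, 0.753, 0.004]
wrist_force: [0.8, 0.7, 0.7]
opening: 0.492
t 3.6 tcp [429.8 291.1 115.8] lin cm [-40.74   7.08   0.55] rot [ 0.5 -0.1  0.1] F [0.8 0.7 0.7] open 0.492
```

```bash
python3 -m handwheel '[{"grip":3.8,"linear":[-2,0.4,0],"rotation":[0,0,0]},{"grip":3.8,"linear":[-6,1.1,0],"rotation":[0,0,0]},{"grip":3.8,"linear":[-10,1.8,0],"rotation":[0,0,0]},{"grip":3.8,"linear":[-14,2.5,0],"rotation":[0,0,0]},{"grip":3.8,"linear":[-18,3.3,0],"rotation":[0,0,0]},{"grip":3.8,"linear":[-22,4,0],"rotation":[0,0,0]},{"grip":3.8,"linear":[-26,4.7,0],"rotation":[0,0,0]},{"grip":3.8,"linear":[-30,5.4,0],"rotation":[0,0,0]},{"grip":3.8,"linear":[-34,6.1,0],"rotation":[0,0,0]},{"grip":3.8,"linear":[-37.5,6.8,0],"rotation":[0,0,0]},{"grip":3.8,"linear":[-39.6,7.2,0],"rotation":[0,0,0]},{"grip":3.8,"linear":[-40.6,7.4,0],"rotation":[0,0,0]}]'
python3 -m handwheel '[{"grip":3.8,"linear":[0,0,0],"rotation":[0,0,0]},{"grip":3.8,"linear":[0,0,0],"rotation":[0,0,0]}]'
python3 - <<'E'
from h import *
go((555,-103,110))
im,T=wcam();cv2.imwrite('pics/w3.png',im);np.save('T3.npy',T)
E
```

```text
time_s: 4.6
eef_pos: [0.5551, -0.1059, 0.11]
eef_rot: [0.0, 0.659, 0.752, -0.0]
wrist_force: [-0.3, -0.1, 0.0]
opening: 0.491
time_s: 4.77
eef_pos: [0.5539, -0.1019, 0.1096]
eef_rot: [-0.001, 0.658, 0.753, -0.0]
wrist_force: [-0.0, 0.6, -0.1]
opening: 0.491
t 4.77 tcp [ 553.9 -101.9  109.6] lin cm [-0.12  0.1  -0.04] rot [-0.1 -0.1  0. ] F [-0.   0.6 -0.1] open 0.491
```

View pics/w3.png

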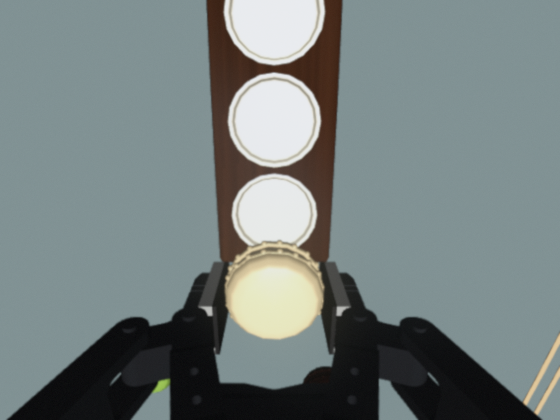

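Three dishes are visible, at about (274,12), (274,120) and (274,215). The held ivory macaron at (275,292) covers part of the lowest. Converting to positions.

Run:
```python
from h import *
im=cv2.imread('pics/w3.png');T=np.load('T3.npy')
m=((im.min(2)>150)&(np.ptp(im.astype(int),axis=2)<40)).astype(np.uint8)
n,l,st,ce=cv2.connectedComponentsWithStats(m)
for k in range(1,n):
    if st[k][4]<1000: continue
    h=max(cv2.findContours((l==k).astype(np.uint8),0,1)[0],key=len)[:,0]
    if k: 
        P=np.array([plane('wrist',p.astype(float),.022,T)[:2]*1000 for p in h if p[1]>2 and p[1]<236])
        A=np.c_[2*P,np.ones(len(P))];s=np.linalg.lstsq(A,(P**2).sum(1),rcond=None)[0]
        print(st[k],s[:2].round(1),'R',np.sqrt(s[2]+s[0]**2+s[1]**2).round(1))
```

```text
[ 224    0  101   65 5305] [536.2  26. ] R 29.9
[ 228   73   93   94 6746] [545.1 -38.8] R 30.2
[ 232  174   85   73 4889] [ 554. -104.] R 30.2Traceback (most recent call last):
  File "<stdin>", line 10, in <module>
    return umr_sum(a, axis, dtype, out, keepdims, initial, where)
numpy.exceptions.AxisError: axis 1 is out of bounds for array of dimension 1
```

```bash
python3 -m handwheel '[{"grip":3.8,"linear":[-0.1,0.05,2.5],"rotation":[0,0,0]},{"grip":3.8,"linear":[-0.1,0.05,5],"rotation":[0,0,0]},{"grip":3.8,"linear":[-0.1,0.05,7],"rotation":[0,0,0]},{"grip":3.8,"linear":[-0.1,0.05,8],"rotation":[0,0,0]},{"grip":3.8,"linear":[-0.1,0.05,8.5],"rotation":[0,0,0]},{"grip":3.8,"linear":[-0.1,0.05,8.5],"rotation":[0,0,0]},{"grip":3.8,"linear":[-0.1,0.05,8.5],"rotation":[0,0,0]}]'
python3 - <<'E'
from h import *
go((554.5,-103.6,18.4))
E
```

```text
time_s: 5.4
eef_pos: [0.5557, -0.1031, 0.0261]
eef_rot: [0.0, 0.657, 0.754, 0.0]
wrist_force: [-0.0, -0.6, -0.7]
opening: 0.49
t 5.4 tcp [ 555.7 -103.1   26.1] lin cm [-0.03 -0.13  0.77] rot [0.  0.  0.1] F [-0.  -0.6 -0.7] open 0.49
```

```bash
python3 -m handwheel '[{"grip":3.8,"linear":[-0.05,-0.1,0.3],"rotation":[0,0,0]},{"grip":3.8,"linear":[-0.05,-0.1,0.5],"rotation":[0,0,0]},{"grip":3.8,"linear":[-0.05,-0.1,0.65],"rotation":[0,0,0]},{"grip":3.8,"linear":[-0.05,-0.1,0.75],"rotation":[0,0,0]},{"grip":3.8,"linear":[-0.05,-0.1,0.75],"rotation":[0,0,0]},{"grip":3.8,"linear":[-0.05,-0.1,0.75],"rotation":[0,0,0]}]'
python3 - <<'E'
from h import *
go((554.5,-103.6,18.4))
E
```

```text
time_s: 5.9
eef_pos: [0.5551, -0.1046, 0.0201]
eef_rot: [0.001, 0.658, 0.753, 0.0]
wrist_force: [-5.3, 1.6, 14.0]
opening: 0.496
t 5.9 tcp [ 555.1 -104.6   20.1] lin cm [ 0.1  -0.05  0.17] rot [0.1 0.  0. ] F [-5.3  1.6 14. ] open 0.496
```

```bash
python3 -m handwheel '[{"grip":3.8,"linear":[0,0,-0.1],"rotation":[0,0,0]},{"grip":4.4,"linear":[0,0,-0.1],"rotation":[0,0,0]},{"grip":4.8,"linear":[0,0,-0.1],"rotation":[0,0,0]},{"grip":5.2,"linear":[0,0,-0.1],"rotation":[0,0,0]},{"grip":5.8,"linear":[0,0,-0.1],"rotation":[0,0,0]},{"grip":6.2,"linear":[0,0,-0.5],"rotation":[0,0,0]},{"grip":6.5,"linear":[0,0,-2],"rotation":[0,0,0]},{"grip":6.5,"linear":[0,0,-5],"rotation":[0,0,0]},{"grip":6.5,"linear":[0,0,-8],"rotation":[0,0,0]},{"grip":6.5,"linear":[0,0,-9],"rotation":[0,0,0]},{"grip":6.5,"linear":[0,0,-9],"rotation":[0,0,0]}]'
python3 - <<'E'
from h import *
go((534,381,110))
im,T=wcam();cv2.imwrite('pics/w4.png',im);np.save('T4.npy',T)
E
```

```text
time_s: 6.82
eef_pos: [0.5566, -0.1051, 0.1112]
eef_rot: [0.003, 0.658, 0.753, 0.001]
wrist_force: [0.7, -0.4, -0.3]
opening: 0.762
t 6.82 tcp [ 556.6 -105.1  111.2] lin cm [ 4.847e+01  4.320e+00 -1.000e-02] rot [0.3 0.2 0.1] F [ 0.7 -0.4 -0.3] open 0.762
```

View pics/w4.png

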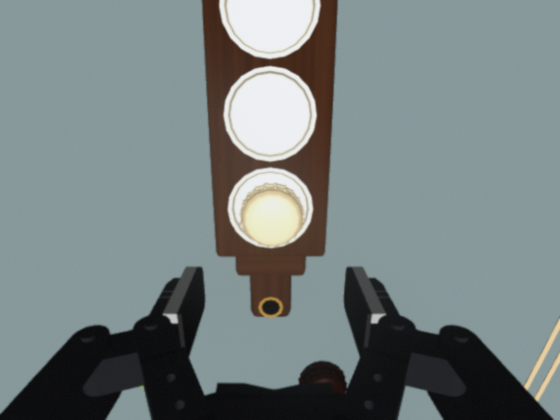

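The ivory now lies in the handle-side dish at (271,213), with the handle's ring below at (270,307). I'll check its centring, then go for the caramel.

```bash
cat >> h.py <<'E'
def macin(im,T,bgr,z,tol=70,box=None):
    lab=cv2.cvtColor(im,cv2.COLOR_BGR2LAB).astype(int)
    return lab
E
python3 - <<'E'
from h import *
im=cv2.imread('pics/w4.png');T=np.load('T4.npy')
cv2.imwrite('pics/w4c.png',cv2.resize(im[155:265,215:325],None,fx=5,fy=5))
hsv=cv2.cvtColor(im,cv2.COLOR_BGR2HSV);m=((hsv[...,1]>35)&(hsv[...,0]<32)&(hsv[...,2]>120)).astype(np.uint8)
m[:160]=0;m[255:]=0
n,l,st,ce=cv2.connectedComponentsWithStats(m);k=1+st[1:,4].argmax();print(st[k],ce[k])
x,y,w,h=st[k][:4];c=(x+w/2-.5,y+h/2-.5)
for z in(.031,.035):print(plane('wrist',c,z,T)*1000)
E
```

```text
[ 240  183   65   65 2032] [271.74852362 215.95816929]
[ 555.64278739 -105.06649943   31.        ]
[ 555.43906038 -103.5683075    35.        ]
```

View pics/w4c.png

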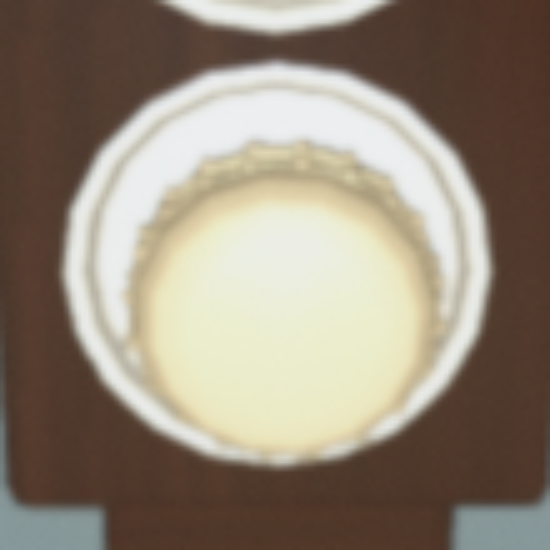

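Ivory sits flat and centred to within 1–2 mm. On to the caramel.

```bash
python3 -m handwheel '[{"grip":7,"linear":[4,0.35,0],"rotation":[0,0,0]},{"grip":7,"linear":[8,0.7,0],"rotation":[0,0,0]},{"grip":7,"linear":[12,1.1,0],"rotation":[0,0,0]},{"grip":7,"linear":[16,1.4,0],"rotation":[0,0,0]},{"grip":7,"linear":[20,1.8,0],"rotation":[0,0,0]},{"grip":7,"linear":[24,2.1,0],"rotation":[0,0,0]},{"grip":7,"linear":[28,2.5,0],"rotation":[0,0,0]},{"grip":7,"linear":[32,2.8,0],"rotation":[0,0,0]},{"grip":7,"linear":[36,3.2,0],"rotation":[0,0,0]},{"grip":7,"linear":[40,3.6,0],"rotation":[0,0,0]},{"grip":7,"linear":[44,4,0],"rotation":[0,0,0]},{"grip":7,"linear":[48,4.3,0],"rotation":[0,0,0]}]'
python3 -m handwheel '[{"grip":7,"linear":[0.3,0,0],"rotation":[0,0,0]},{"grip":7,"linear":[0.3,0,1],"rotation":[0,0,0]},{"grip":7,"linear":[0.3,0,1],"rotation":[0,0,0]}]'
python3 - <<'E'
from h import *
go((534,380.7,0))
im,T=wcam();cv2.imwrite('pics/w5.png',im);np.save('T4.npy',T)
c,b=seg(im,(275,200),40,45);print(c,b,plane('wrist',c,.013,T)*1000)
E
```

```text
time_s: 7.87
eef_pos: [0.5304, 0.3785, 0.1049]
eef_rot: [-0.001, 0.658, 0.753, -0.002]
wrist_force: [0.7, -0.6, 0.8]
opening: 0.817
time_s: 8.12
eef_pos: [0.5294, 0.3789, 0.0934]
eef_rot: [-0.001, 0.657, 0.754, -0.003]
wrist_force: [-0.9, -0.2, -0.2]
opening: 0.818
t 8.12 tcp [529.4 378.9  93.4] lin cm [0.13 0.54 9.33] rot [-0.3  0.1  0.1] F [-0.9 -0.2 -0.2] open 0.818
(np.float64(282.32791411042945), np.float64(214.4754601226994)) [  66   63 3260] [534.61093845 380.28077668  13.        ]
```

View pics/w5.png

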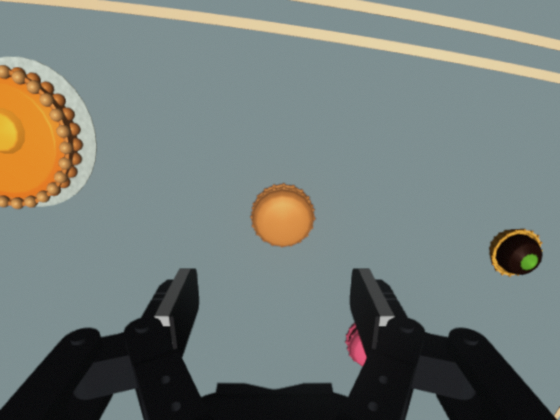

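Caramel is at (282,214), with nothing near the jaws; pink at (360,345) is well clear.

```bash
python3 -m handwheel '[{"grip":7,"linear":[0.1,0.5,3],"rotation":[0,0,0]},{"grip":7,"linear":[0.1,0.5,6],"rotation":[0,0,0]},{"grip":7,"linear":[0.1,0.5,8],"rotation":[0,0,0]},{"grip":7,"linear":[0.1,0.5,9],"rotation":[0,0,0]},{"grip":6.5,"linear":[0.1,0.5,9.3],"rotation":[0,0,0]},{"grip":5.8,"linear":[0.1,0.5,9.3],"rotation":[0,0,0]},{"grip":5,"linear":[0.1,0.5,9.3],"rotation":[0,0,0]},{"grip":4.6,"linear":[0.1,0.5,9.3],"rotation":[0,0,0]},{"grip":4.2,"linear":[0.1,0.5,9.3],"rotation":[0,0,0]},{"grip":3.8,"linear":[0.1,0.5,9.3],"rotation":[0,0,0]},{"grip":3.8,"linear":[0.1,0.5,9.3],"rotation":[0,0,0]}]'
python3 - <<'E'
from h import *
go((534,380.7,0))
E
```

```text
time_s: 9.08
eef_pos: [0.5382, 0.3824, 0.0072]
eef_rot: [0.001, 0.658, 0.753, 0.002]
wrist_force: [-0.8, -2.4, 7.3]
opening: 0.488
t 9.08 tcp [538.2 382.4   7.2] lin cm [-0.11 -0.44  0.72] rot [ 0.2 -0.   0.1] F [-0.8 -2.4  7.3] open 0.488
```

It sits too high again, as the closing pads push the tool up. I'll reopen, settle and read.

```bash
python3 -m handwheel '[{"grip":5.5,"linear":[0,0,0],"rotation":[0,0,0]},{"grip":5.5,"linear":[0,0,0],"rotation":[0,0,0]},{"grip":5.5,"linear":[-0.1,-0.3,0.3],"rotation":[0,0,0]},{"grip":5.5,"linear":[-0.1,-0.3,0.3],"rotation":[0,0,0]},{"grip":5.5,"linear":[-0.1,-0.3,0.3],"rotation":[0,0,0]}]'
python3 - <<'E'
from h import *
go((534.3,380.7,0))
E
```

```text
time_s: 9.5
eef_pos: [0.5331, 0.3802, 0.0012]
eef_rot: [-0.0, 0.658, 0.753, -0.001]
wrist_force: [1.0, -0.0, -0.5]
opening: 0.642
t 9.5 tcp [533.1 380.2   1.2] lin cm [0.03 0.12 0.12] rot [-0.1  0.   0. ] F [ 1.  -0.  -0.5] open 0.642
```

```bash
python3 -m handwheel '[{"grip":5,"linear":[0,0.1,0.15],"rotation":[0,0,0]},{"grip":4.6,"linear":[0,0.1,0.15],"rotation":[0,0,0]},{"grip":4.2,"linear":[0,0.1,0.15],"rotation":[0,0,0]},{"grip":3.8,"linear":[0,0.1,0.15],"rotation":[0,0,0]},{"grip":3.8,"linear":[0,0.1,0.15],"rotation":[0,0,0]},{"grip":3.8,"linear":[0,0.1,0.15],"rotation":[0,0,0]}]'
python3 - <<'E'
from h import *
go((545.7,-38.6,110))
E
```

```text
time_s: 10.0
eef_pos: [0.535, 0.3807, 0.0005]
eef_rot: [0.0, 0.658, 0.753, 0.0]
wrist_force: [1.6, 0.1, 1.7]
opening: 0.489
t 10.0 tcp [5.350e+02 3.807e+02 5.000e-01] lin cm [-41.69  -4.59 -10.96] rot [ 0. -0.  0.] F [1.6 0.1 1.7] open 0.489
```

Good grip at TCP z of about 0.5 mm. Lift, then travel to above dish 2.

```bash
python3 -m handwheel '[{"grip":3.8,"linear":[0,0,-1.5],"rotation":[0,0,0]},{"grip":3.8,"linear":[0,0,-4.5],"rotation":[0,0,0]},{"grip":3.8,"linear":[0,0,-8],"rotation":[0,0,0]},{"grip":3.8,"linear":[-3,-0.3,-10],"rotation":[0,0,0]},{"grip":3.8,"linear":[-7,-0.8,-11],"rotation":[0,0,0]},{"grip":3.8,"linear":[-11,-1.2,-11],"rotation":[0,0,0]},{"grip":3.8,"linear":[-15,-1.6,-11],"rotation":[0,0,0]},{"grip":3.8,"linear":[-19,-2.1,-11],"rotation":[0,0,0]},{"grip":3.8,"linear":[-23,-2.5,-11],"rotation":[0,0,0]},{"grip":3.8,"linear":[-27,-3,-11],"rotation":[0,0,0]},{"grip":3.8,"linear":[-31,-3.4,-11],"rotation":[0,0,0]},{"grip":3.8,"linear":[-35,-3.9,-11],"rotation":[0,0,0]}]'
python3 -m handwheel '[{"grip":3.8,"linear":[-3.5,-0.4,0],"rotation":[0,0,0]},{"grip":3.8,"linear":[-6.7,-0.7,0],"rotation":[0,0,0]},{"grip":3.8,"linear":[-6.7,-0.7,2.5],"rotation":[0,0,0]},{"grip":3.8,"linear":[-6.7,-0.7,5],"rotation":[0,0,0]},{"grip":3.8,"linear":[-6.7,-0.7,6],"rotation":[0,0,0]},{"grip":3.8,"linear":[-6.7,-0.7,6],"rotation":[0,0,0]},{"grip":3.8,"linear":[-6.7,-0.7,6],"rotation":[0,0,0]},{"grip":3.8,"linear":[-6.7,-0.7,6],"rotation":[0,0,0]}]'
python3 - <<'E'
from h import *
go((545.5,-38.6,18.4))
E
```

```text
time_s: 11.0
eef_pos: [0.5432, 0.0267, 0.1115]
eef_rot: [0.0, 0.658, 0.753, 0.0]
wrist_force: [1.4, 0.5, -0.4]
opening: 0.491
time_s: 11.67
eef_pos: [0.5464, -0.0386, 0.0517]
eef_rot: [0.001, 0.657, 0.754, 0.0]
wrist_force: [0.2, 0.5, 0.2]
opening: 0.488
t 11.67 tcp [546.4 -38.6  51.7] lin cm [ 0.01 -0.09  3.33] rot [0.1 0.  0.1] F [0.2 0.5 0.2] open 0.488
```

```bash
python3 -m handwheel '[{"grip":3.8,"linear":[0,-0.05,1.3],"rotation":[0,0,0]},{"grip":3.8,"linear":[0,-0.05,2.2],"rotation":[0,0,0]},{"grip":3.8,"linear":[0,-0.05,2.7],"rotation":[0,0,0]},{"grip":3.8,"linear":[0,-0.05,2.9],"rotation":[0,0,0]},{"grip":3.8,"linear":[0,-0.05,3],"rotation":[0,0,0]},{"grip":3.8,"linear":[0,-0.05,3.1],"rotation":[0,0,0]},{"grip":3.8,"linear":[0,-0.05,3.2],"rotation":[0,0,0]},{"grip":3.8,"linear":[0,-0.05,3.2],"rotation":[0,0,0]}]'
python3 - <<'E'
from h import *
go((545.5,-38.6,18.4))
E
```

```text
time_s: 12.33
eef_pos: [0.5449, -0.0387, 0.0201]
eef_rot: [-0.0, 0.658, 0.753, -0.0]
wrist_force: [-6.8, 1.9, 14.0]
opening: 0.49
t 12.33 tcp [544.9 -38.7  20.1] lin cm [-0.    0.06  0.17] rot [-0.  -0.   0.1] F [-6.8  1.9 14. ] open 0.49
```

```bash
python3 -m handwheel '[{"grip":3.8,"linear":[0,0,-0.1],"rotation":[0,0,0]},{"grip":4.4,"linear":[0,0,-0.1],"rotation":[0,0,0]},{"grip":4.8,"linear":[0,0,-0.1],"rotation":[0,0,0]},{"grip":5.2,"linear":[0,0,-0.1],"rotation":[0,0,0]},{"grip":5.8,"linear":[0,0,-0.1],"rotation":[0,0,0]},{"grip":6.2,"linear":[0,0,-0.5],"rotation":[0,0,0]},{"grip":6.5,"linear":[0,0,-2],"rotation":[0,0,0]},{"grip":6.5,"linear":[0,0,-5],"rotation":[0,0,0]},{"grip":6.5,"linear":[0,0,-8],"rotation":[0,0,0]},{"grip":6.5,"linear":[0,0,-9],"rotation":[0,0,0]},{"grip":6.5,"linear":[0,0,-9],"rotation":[0,0,0]}]'
python3 - <<'E'
from h import *
go((543,-374,110))
im,T=wcam();cv2.imwrite('pics/w6.png',im);np.save('T4.npy',T)
E
```

```text
time_s: 13.25
eef_pos: [0.5474, -0.0396, 0.1118]
eef_rot: [0.003, 0.658, 0.753, 0.001]
wrist_force: [0.8, 0.3, 0.1]
opening: 0.76
t 13.25 tcp [547.4 -39.6 111.8] lin cm [-33.08  -4.95   0.24] rot [0.4 0.2 0. ] F [0.8 0.3 0.1] open 0.76
```

View pics/w6.png

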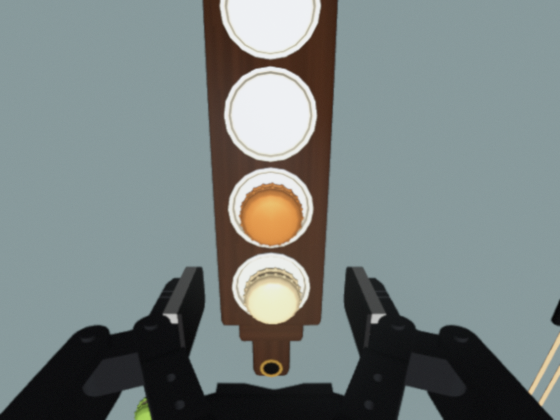

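Caramel is in dish 2 at (271,214), ivory beside the handle at (272,295). Next, the milk.

```bash
python3 -m handwheel '[{"grip":7,"linear":[-4,-0.6,0],"rotation":[0,0,0]},{"grip":7,"linear":[-8,-1.2,0],"rotation":[0,0,0]},{"grip":7,"linear":[-12,-1.8,0],"rotation":[0,0,0]},{"grip":7,"linear":[-16,-2.3,0],"rotation":[0,0,0]},{"grip":7,"linear":[-20,-2.9,0],"rotation":[0,0,0]},{"grip":7,"linear":[-24,-3.4,0],"rotation":[0,0,0]},{"grip":7,"linear":[-28,-4,0],"rotation":[0,0,0]},{"grip":7,"linear":[-31,-4.5,0],"rotation":[0,0,0]},{"grip":7,"linear":[-33.1,-4.8,0],"rotation":[0,0,0]},{"grip":7,"linear":[-33.1,-4.8,0],"rotation":[0,0,0]},{"grip":7,"linear":[-33.1,-4.8,0],"rotation":[0,0,0]},{"grip":7,"linear":[-33.1,-4.8,0],"rotation":[0,0,0]}]'
python3 - <<'E'
from h import *
im,T=wcam();cv2.imwrite('pics/w7.png',im)
c,b=seg(im,(275,200),40,45);p=plane('wrist',c,.013,T)*1000;print(c,b,p);go((p[0],p[1],0));go((543,-374,0))
E
```

```text
time_s: 14.3
eef_pos: [0.541, -0.3719, 0.1061]
eef_rot: [-0.002, 0.658, 0.753, 0.0]
wrist_force: [0.3, -0.7, 0.4]
opening: 0.823
(np.float64(276.4930693069307), np.float64(213.76534653465347)) [  64   62 3030] [ 543.07133268 -374.70315289   13.        ]
t 14.35 tcp [ 541.4 -371.6  106.6] lin cm [-0.36  0.15 10.66] rot [-0.1 -0.2  0.1] F [-0.6  0.7 -0.8] open 0.819
t 14.35 tcp [ 541.4 -371.6  106.6] lin cm [-0.29  0.15 10.66] rot [-0.1 -0.2  0.1] F [-0.6  0.7 -0.8] open 0.819
```

View pics/w7.png

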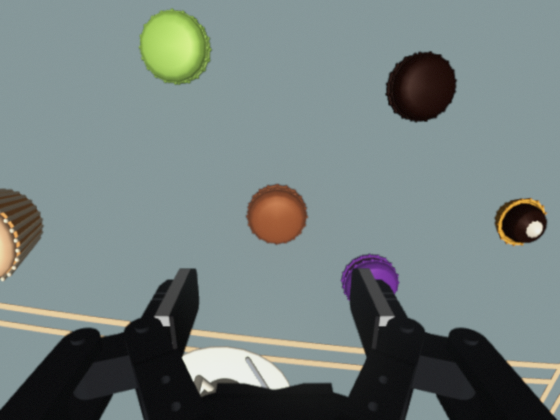

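Milk is at (276,214); purple at (371,280) and dark at (421,87) stay clear of the jaws. Descend.

```bash
python3 -m handwheel '[{"grip":7,"linear":[-0.3,0.15,3],"rotation":[0,0,0]},{"grip":7,"linear":[-0.3,0.15,6],"rotation":[0,0,0]},{"grip":7,"linear":[-0.3,0.15,8],"rotation":[0,0,0]},{"grip":6.5,"linear":[-0.3,0.15,9.5],"rotation":[0,0,0]},{"grip":6,"linear":[-0.3,0.15,10.3],"rotation":[0,0,0]},{"grip":5.5,"linear":[-0.3,0.15,10.5],"rotation":[0,0,0]},{"grip":5.5,"linear":[-0.3,0.15,10.5],"rotation":[0,0,0]},{"grip":5.5,"linear":[-0.3,0.15,10.5],"rotation":[0,0,0]},{"grip":5.5,"linear":[-0.3,0.15,10.5],"rotation":[0,0,0]}]'
python3 - <<'E'
from h import *
go((543,-374.3,0))
E
```

```text
time_s: 15.1
eef_pos: [0.5448, -0.3769, 0.005]
eef_rot: [0.001, 0.658, 0.753, -0.0]
wrist_force: [0.4, -0.1, -0.5]
opening: 0.647
t 15.1 tcp [ 544.8 -376.9    5. ] lin cm [ 0.29 -0.15  0.5 ] rot [0.1 0.1 0.1] F [ 0.4 -0.1 -0.5] open 0.647
```

```bash
python3 -m handwheel '[{"grip":5.5,"linear":[0.2,-0.1,0.4],"rotation":[0,0,0]},{"grip":5.5,"linear":[0.2,-0.1,0.4],"rotation":[0,0,0]},{"grip":5.5,"linear":[0.2,-0.1,0.4],"rotation":[0,0,0]}]'
python3 - <<'E'
from h import *
go((543,-374.3,0))
E
```

```text
time_s: 15.35
eef_pos: [0.5424, -0.3741, -0.0006]
eef_rot: [-0.0, 0.658, 0.753, 0.0]
wrist_force: [-0.9, 0.3, 0.3]
opening: 0.642
t 15.35 tcp [ 542.4 -374.1   -0.6] lin cm [-0.02  0.05 -0.06] rot [-0. -0.  0.] F [-0.9  0.3  0.3] open 0.642
```

```bash
python3 -m handwheel '[{"grip":5,"linear":[0,0.05,0],"rotation":[0,0,0]},{"grip":4.6,"linear":[0,0.05,0],"rotation":[0,0,0]},{"grip":4.2,"linear":[0,0.05,0],"rotation":[0,0,0]},{"grip":3.8,"linear":[0,0.05,0],"rotation":[0,0,0]},{"grip":3.8,"linear":[0,0.05,0],"rotation":[0,0,0]},{"grip":3.8,"linear":[0,0.05,0],"rotation":[0,0,0]}]'
python3 - <<'E'
from h import *
go((536.6,26.5,110))
E
```

```text
time_s: 15.85
eef_pos: [0.5434, -0.3745, -0.0001]
eef_rot: [0.0, 0.658, 0.753, -0.0]
wrist_force: [0.0, 0.8, 5.3]
opening: 0.494
t 15.85 tcp [ 5.434e+02 -3.745e+02 -1.000e-01] lin cm [ 39.82   4.74 -11.04] rot [0. 0. 0.] F [0.  0.8 5.3] open 0.494
```

```bash
python3 -m handwheel '[{"grip":3.8,"linear":[0,0,-1.5],"rotation":[0,0,0]},{"grip":3.8,"linear":[0,0,-4.5],"rotation":[0,0,0]},{"grip":3.8,"linear":[0,0,-8],"rotation":[0,0,0]},{"grip":3.8,"linear":[3,0.3,-10],"rotation":[0,0,0]},{"grip":3.8,"linear":[7,0.8,-11],"rotation":[0,0,0]},{"grip":3.8,"linear":[11,1.3,-11],"rotation":[0,0,0]},{"grip":3.8,"linear":[15,1.8,-11],"rotation":[0,0,0]},{"grip":3.8,"linear":[19,2.3,-11],"rotation":[0,0,0]},{"grip":3.8,"linear":[23,2.7,-11],"rotation":[0,0,0]},{"grip":3.8,"linear":[27,3.2,-11],"rotation":[0,0,0]},{"grip":3.8,"linear":[31,3.7,-11],"rotation":[0,0,0]},{"grip":3.8,"linear":[35,4.2,-11],"rotation":[0,0,0]}]'
python3 -m handwheel '[{"grip":3.8,"linear":[3,0.3,0],"rotation":[0,0,0]},{"grip":3.8,"linear":[4.8,0.5,0],"rotation":[0,0,0]},{"grip":3.8,"linear":[4.8,0.5,0],"rotation":[0,0,0]},{"grip":3.8,"linear":[4.8,0.5,2.5],"rotation":[0,0,0]},{"grip":3.8,"linear":[4.8,0.5,5],"rotation":[0,0,0]},{"grip":3.8,"linear":[4.8,0.5,6],"rotation":[0,0,0]},{"grip":3.8,"linear":[4.8,0.5,6],"rotation":[0,0,0]},{"grip":3.8,"linear":[4.8,0.5,6],"rotation":[0,0,0]},{"grip":3.8,"linear":[4.8,0.5,6],"rotation":[0,0,0]}]'
python3 - <<'E'
from h import *
go((536.6,26.5,18.4))
E
```

```text
time_s: 16.85
eef_pos: [0.537, -0.0199, 0.11]
eef_rot: [0.0, 0.658, 0.753, 0.0]
wrist_force: [0.3, 0.1, -0.4]
opening: 0.494
time_s: 17.6
eef_pos: [0.537, 0.0258, 0.0505]
eef_rot: [0.001, 0.658, 0.753, 0.0]
wrist_force: [0.7, -0.1, -0.0]
opening: 0.49
t 17.6 tcp [537.   25.8  50.5] lin cm [ 0.07 -0.04  3.21] rot [0.1 0.  0. ] F [ 0.7 -0.1 -0. ] open 0.49
```

```bash
python3 -m handwheel '[{"grip":3.8,"linear":[0.05,0,1.3],"rotation":[0,0,0]},{"grip":3.8,"linear":[0.05,0,2.2],"rotation":[0,0,0]},{"grip":3.8,"linear":[0.05,0,2.6],"rotation":[0,0,0]},{"grip":3.8,"linear":[0.05,0,2.8],"rotation":[0,0,0]},{"grip":3.8,"linear":[0.05,0,2.9],"rotation":[0,0,0]},{"grip":3.8,"linear":[0.05,0,3],"rotation":[0,0,0]},{"grip":3.8,"linear":[0.05,0,3],"rotation":[0,0,0]},{"grip":3.8,"linear":[0.05,0,3],"rotation":[0,0,0]}]'
python3 - <<'E'
from h import *
go((536.6,26.5,18.4))
E
```

```text
time_s: 18.27
eef_pos: [0.536, 0.027, 0.0202]
eef_rot: [-0.0, 0.658, 0.753, -0.0]
wrist_force: [-3.8, -0.2, 6.6]
opening: 0.494
t 18.27 tcp [536.   27.   20.2] lin cm [-0.05  0.05  0.18] rot [-0.   0.   0.1] F [-3.8 -0.2  6.6] open 0.494
```

```bash
python3 -m handwheel '[{"grip":4.2,"linear":[0,0,0],"rotation":[0,0,0]},{"grip":4.5,"linear":[0,0,0],"rotation":[0,0,0]},{"grip":4.8,"linear":[0,0,0],"rotation":[0,0,0]},{"grip":5.2,"linear":[0,0,0],"rotation":[0,0,0]},{"grip":5.8,"linear":[0,0,0],"rotation":[0,0,0]},{"grip":6.2,"linear":[0,0,-0.5],"rotation":[0,0,0]},{"grip":6.5,"linear":[0,0,-2],"rotation":[0,0,0]},{"grip":6.5,"linear":[0,0,-5],"rotation":[0,0,0]},{"grip":6.5,"linear":[0,0,-8],"rotation":[0,0,0]},{"grip":6.5,"linear":[0,0,-9],"rotation":[0,0,0]},{"grip":6.5,"linear":[0,0,-9],"rotation":[0,0,0]}]'
python3 - <<'E'
from h import *
go((625,-272.5,110))
im,T=wcam();cv2.imwrite('pics/w8.png',im);np.save('T4.npy',T)
E
```

```text
time_s: 19.18
eef_pos: [0.5385, 0.0266, 0.1129]
eef_rot: [0.003, 0.658, 0.753, 0.002]
wrist_force: [0.6, -0.9, -0.2]
opening: 0.761
t 19.18 tcp [538.5  26.6 112.9] lin cm [-30.81   4.53   0.38] rot [0.4 0.1 0.1] F [ 0.6 -0.9 -0.2] open 0.761
```

View pics/w8.png

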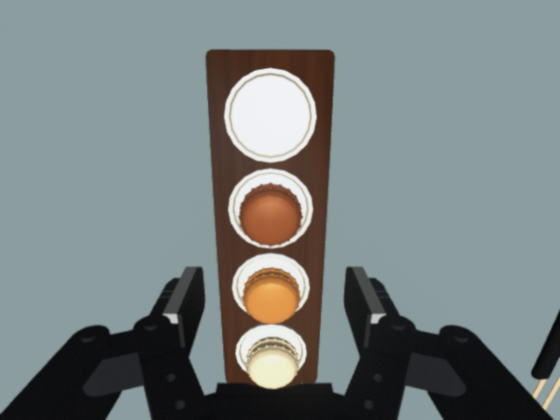

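Milk is in dish 3 at (271,214), and the last empty dish is at (270,115). Next, the dark one.

```bash
python3 -m handwheel '[{"grip":7,"linear":[-4,0.6,0],"rotation":[0,0,0]},{"grip":7,"linear":[-8,1.2,0],"rotation":[0,0,0]},{"grip":7,"linear":[-12,1.8,0],"rotation":[0,0,0]},{"grip":7,"linear":[-16,2.4,0],"rotation":[0,0,0]},{"grip":7,"linear":[-20,3,0],"rotation":[0,0,0]},{"grip":7,"linear":[-24,3.6,0],"rotation":[0,0,0]},{"grip":7,"linear":[-27.5,4.1,0],"rotation":[0,0,0]},{"grip":7,"linear":[-29.8,4.5,0],"rotation":[0,0,0]},{"grip":7,"linear":[-30.8,4.6,0],"rotation":[0,0,0]},{"grip":7,"linear":[-30.8,4.6,0],"rotation":[0,0,0]},{"grip":7,"linear":[-30.8,4.6,0],"rotation":[0,0,0]},{"grip":7,"linear":[-30.8,4.6,0],"rotation":[0,0,0]}]'
python3 - <<'E'
from h import *
im,T=wcam();cv2.imwrite('pics/w9.png',im)
c,b=seg(im,(275,205),40,45);p=plane('wrist',c,.013,T)*1000;print(c,b,p);go((p[0],p[1],0));go((625,-272.5,0))
E
```

```text
time_s: 20.23
eef_pos: [0.6222, -0.2698, 0.1081]
eef_rot: [-0.001, 0.657, 0.754, 0.0]
wrist_force: [0.5, -0.5, -0.2]
opening: 0.817
(np.float64(277.94217347956135), np.float64(213.22698570953804)) [  63   63 3009] [ 625.4710141  -272.90721863   13.        ]
t 20.28 tcp [ 622.5 -269.8  108.5] lin cm [-0.37  0.27 10.85] rot [-0.1 -0.1  0.1] F [-1.1 -0.1 -0.1] open 0.82
t 20.28 tcp [ 622.5 -269.8  108.5] lin cm [-0.32  0.23 10.85] rot [-0.1 -0.1  0.1] F [-1.1 -0.1 -0.1] open 0.82
```

View pics/w9.png

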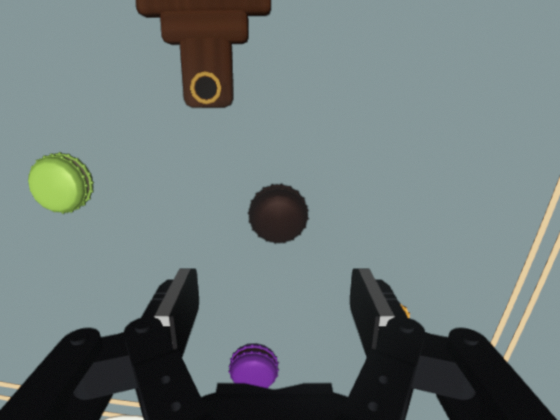

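Dark is at (278,213). The petit four peeks out at (403,312) behind the right finger, so I'll check its clearance before descending.

Run:
```python
from h import *
p=plane('scene',(117,210),.015);q=plane('side',(454,253),.015);print(p*1000,q*1000)
s,T=tool();print((T[:3,:3].T@(p-np.array([.6253,-.2727,0])))*1000)
```

```text
[ 731.75172476 -352.28289017   15.        ] [ 725.66174759 -358.69872592   15.        ]
[-93.33553598  94.58134385 -15.27263018]
```

Clear by about 90 mm in each direction. Descend.

```bash
python3 -m handwheel '[{"grip":7,"linear":[-0.2,0.15,3],"rotation":[0,0,0]},{"grip":7,"linear":[-0.2,0.15,6],"rotation":[0,0,0]},{"grip":7,"linear":[-0.2,0.15,8],"rotation":[0,0,0]},{"grip":6.5,"linear":[-0.2,0.15,9.5],"rotation":[0,0,0]},{"grip":6,"linear":[-0.2,0.15,10.3],"rotation":[0,0,0]},{"grip":5.5,"linear":[-0.2,0.15,10.6],"rotation":[0,0,0]},{"grip":5.5,"linear":[-0.2,0.15,10.6],"rotation":[0,0,0]},{"grip":5.5,"linear":[-0.2,0.15,10.6],"rotation":[0,0,0]},{"grip":5.5,"linear":[-0.2,0.15,10.6],"rotation":[0,0,0]}]'
python3 - <<'E'
from h import *
go((625.2,-272.7,0))
E
```

```text
time_s: 21.03
eef_pos: [0.6259, -0.2744, 0.0051]
eef_rot: [0.001, 0.658, 0.753, 0.0]
wrist_force: [-1.0, -0.4, -0.4]
opening: 0.647
t 21.03 tcp [ 625.9 -274.4    5.1] lin cm [ 0.18 -0.05  0.51] rot [0.1 0.1 0.1] F [-1.  -0.4 -0.4] open 0.647
```

```bash
python3 -m handwheel '[{"grip":5.5,"linear":[0.1,0,0.3],"rotation":[0,0,0]},{"grip":5.5,"linear":[0.1,0,0.4],"rotation":[0,0,0]},{"grip":5.5,"linear":[0.1,0,0.4],"rotation":[0,0,0]}]'
python3 - <<'E'
from h import *
go((625.2,-272.7,0))
E
```

```text
time_s: 21.28
eef_pos: [0.6246, -0.2728, -0.0006]
eef_rot: [0.0, 0.658, 0.753, 0.0]
wrist_force: [0.1, 0.9, -0.4]
opening: 0.645
t 21.28 tcp [ 6.246e+02 -2.728e+02 -6.000e-01] lin cm [-0.    0.06 -0.06] rot [0. 0. 0.] F [ 0.1  0.9 -0.4] open 0.645
```

```bash
python3 -m handwheel '[{"grip":5,"linear":[0,0.05,0],"rotation":[0,0,0]},{"grip":4.6,"linear":[0,0.05,0],"rotation":[0,0,0]},{"grip":4.2,"linear":[0,0.05,0],"rotation":[0,0,0]},{"grip":3.8,"linear":[0,0.05,0],"rotation":[0,0,0]},{"grip":3.8,"linear":[0,0.05,0],"rotation":[0,0,0]},{"grip":3.8,"linear":[0,0.05,0],"rotation":[0,0,0]}]'
python3 - <<'E'
from h import *
go((527.9,91.7,110))
E
```

```text
time_s: 21.78
eef_pos: [0.6255, -0.273, -0.0002]
eef_rot: [0.0, 0.658, 0.753, 0.0]
wrist_force: [-1.6, -0.3, 3.9]
opening: 0.495
t 21.78 tcp [ 6.255e+02 -2.730e+02 -2.000e-01] lin cm [ 37.44  -4.75 -11.04] rot [0. 0. 0.] F [-1.6 -0.3  3.9] open 0.495
```

```bash
python3 -m handwheel '[{"grip":3.8,"linear":[0,0,-1.5],"rotation":[0,0,0]},{"grip":3.8,"linear":[0,0,-4.5],"rotation":[0,0,0]},{"grip":3.8,"linear":[0,0,-8],"rotation":[0,0,0]},{"grip":3.8,"linear":[3,-0.4,-10],"rotation":[0,0,0]},{"grip":3.8,"linear":[7,-0.9,-11],"rotation":[0,0,0]},{"grip":3.8,"linear":[11,-1.4,-11],"rotation":[0,0,0]},{"grip":3.8,"linear":[15,-1.9,-11],"rotation":[0,0,0]},{"grip":3.8,"linear":[19,-2.4,-11],"rotation":[0,0,0]},{"grip":3.8,"linear":[23,-2.9,-11],"rotation":[0,0,0]},{"grip":3.8,"linear":[27,-3.4,-11],"rotation":[0,0,0]},{"grip":3.8,"linear":[31,-3.9,-11],"rotation":[0,0,0]},{"grip":3.8,"linear":[35,-4.4,-11],"rotation":[0,0,0]}]'
python3 -m handwheel '[{"grip":3.8,"linear":[1.5,-0.2,0],"rotation":[0,0,0]},{"grip":3.8,"linear":[2.4,-0.35,0],"rotation":[0,0,0]},{"grip":3.8,"linear":[2.4,-0.35,0],"rotation":[0,0,0]},{"grip":3.8,"linear":[2.4,-0.35,2.5],"rotation":[0,0,0]},{"grip":3.8,"linear":[2.4,-0.35,5],"rotation":[0,0,0]},{"grip":3.8,"linear":[2.4,-0.35,6],"rotation":[0,0,0]},{"grip":3.8,"linear":[2.4,-0.35,6],"rotation":[0,0,0]},{"grip":3.8,"linear":[2.4,-0.35,6],"rotation":[0,0,0]},{"grip":3.8,"linear":[2.4,-0.35,6],"rotation":[0,0,0]}]'
python3 - <<'E'
from h import *
go((527.9,91.7,18.4))
E
```

```text
time_s: 22.78
eef_pos: [0.5335, 0.0699, 0.1101]
eef_rot: [0.0, 0.658, 0.753, 0.0]
wrist_force: [0.4, 0.4, 0.9]
opening: 0.492
time_s: 23.53
eef_pos: [0.5289, 0.0907, 0.0504]
eef_rot: [0.001, 0.658, 0.753, 0.0]
wrist_force: [0.5, 1.0, 0.1]
opening: 0.491
t 23.53 tcp [528.9  90.7  50.4] lin cm [ 0.11 -0.09  3.2 ] rot [ 0.1  0.  -0. ] F [0.5 1.  0.1] open 0.491
```

```bash
python3 -m handwheel '[{"grip":3.8,"linear":[0.05,-0.05,1.3],"rotation":[0,0,0]},{"grip":3.8,"linear":[0.05,-0.05,2.2],"rotation":[0,0,0]},{"grip":3.8,"linear":[0.05,-0.05,2.6],"rotation":[0,0,0]},{"grip":3.8,"linear":[0.05,-0.05,2.8],"rotation":[0,0,0]},{"grip":3.8,"linear":[0.05,-0.05,2.9],"rotation":[0,0,0]},{"grip":3.8,"linear":[0.05,-0.05,3],"rotation":[0,0,0]},{"grip":3.8,"linear":[0.05,-0.05,3],"rotation":[0,0,0]},{"grip":3.8,"linear":[0.05,-0.05,3],"rotation":[0,0,0]}]'
python3 - <<'E'
from h import *
go((527.9,91.7,18.4))
E
```

```text
time_s: 24.2
eef_pos: [0.5272, 0.0919, 0.0203]
eef_rot: [0.0, 0.658, 0.753, -0.0]
wrist_force: [-3.6, -0.5, 5.7]
opening: 0.491
t 24.2 tcp [527.2  91.9  20.3] lin cm [-0.03  0.06  0.19] rot [-0.   0.   0.1] F [-3.6 -0.5  5.7] open 0.491
```

```bash
python3 -m handwheel '[{"grip":4.2,"linear":[0,0,0],"rotation":[0,0,0]},{"grip":4.5,"linear":[0,0,0],"rotation":[0,0,0]},{"grip":4.8,"linear":[0,0,0],"rotation":[0,0,0]},{"grip":5.2,"linear":[0,0,0],"rotation":[0,0,0]},{"grip":5.8,"linear":[0,0,0],"rotation":[0,0,0]},{"grip":6.2,"linear":[0,0,-0.5],"rotation":[0,0,0]},{"grip":6.5,"linear":[0,0,-2],"rotation":[0,0,0]},{"grip":6.5,"linear":[0,0,-5],"rotation":[0,0,0]},{"grip":6.5,"linear":[0,0,-9],"rotation":[0,0,0]},{"grip":6.5,"linear":[0,0,-13],"rotation":[0,0,0]},{"grip":6.5,"linear":[0,0,-15],"rotation":[0,0,0]},{"grip":6.5,"linear":[0,0,-15],"rotation":[0,0,0]}]'
python3 -m handwheel '[{"grip":6.5,"linear":[-3,0,0],"rotation":[0,0,0]},{"grip":6.5,"linear":[-6.5,0,0],"rotation":[0,0,0]},{"grip":6.5,"linear":[-10,0,0],"rotation":[0,0,0]},{"grip":6.5,"linear":[-12,0,0],"rotation":[0,0,0]},{"grip":6.5,"linear":[-12,0,0],"rotation":[0,0,0]},{"grip":6.5,"linear":[-12,0,0],"rotation":[0,0,0]},{"grip":6.5,"linear":[-12,0,0],"rotation":[0,0,0]},{"grip":6.5,"linear":[-12,0,0],"rotation":[0,0,0]}]'
python3 - <<'E'
from h import *
im,T=wcam();cv2.imwrite('pics/w10.png',im)
S=cams.camera('scene')[:,:,::-1];D=cams.camera('side')[:,:,::-1];cv2.imwrite('pics/S.png',S);cv2.imwrite('pics/D.png',D)
m=((im.min(2)>150)&(np.ptp(im.astype(int),axis=2)<40)).astype(np.uint8)
for n,a,b in[('pink',(392,303),(233,173)),('green',(216,157),(343,289)),('purple',(130,173),(454,287))]:
  for k,i,p in(('scene',S,a),('side',D,b)):
    try:
        c,_=seg(i,p);print(n,k,(plane(k,c,.013)*1000).round())
    except Exception as e: print(n,k,e)
cv2.imwrite('pics/D2.png',cv2.resize(D[180:280,210:370],None,fx=5,fy=5))
E
```

```text
time_s: 25.2
eef_pos: [0.5309, 0.0919, 0.1758]
eef_rot: [0.004, 0.658, 0.753, 0.003]
wrist_force: [0.4, -0.1, 0.3]
opening: 0.764
time_s: 25.87
eef_pos: [0.5428, -0.0258, 0.1689]
eef_rot: [-0.001, 0.657, 0.754, -0.0]
wrist_force: [-0.2, -0.2, 0.4]
opening: 0.762
pink scene [624. 281.  13.]
pink side [622. 281.  13.]
green scene [ 464. -270.   13.]
green side [ 461. -271.   13.]
purple scene [ 626. -421.   13.]
purple side [ 622. -421.   13.]
```

View pics/w10.png

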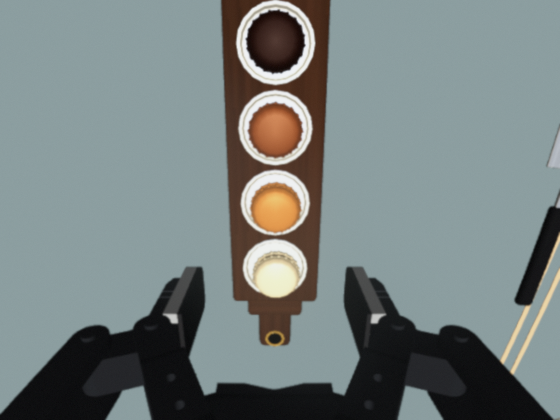

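View pics/D2.png

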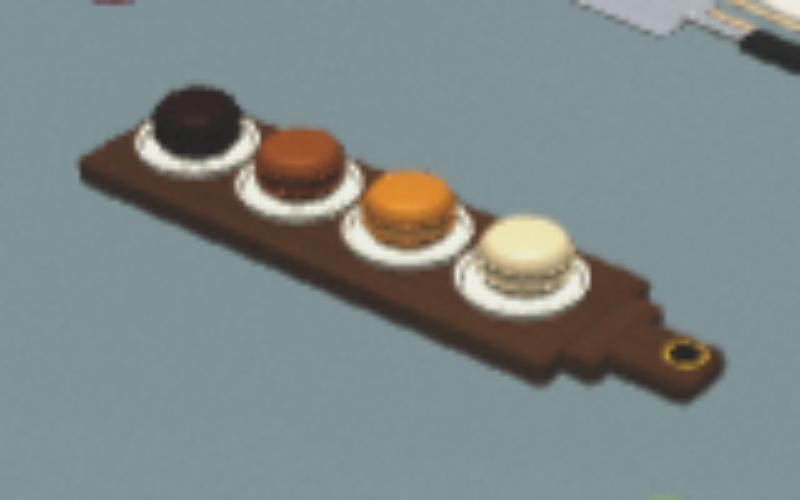

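View pics/S.png

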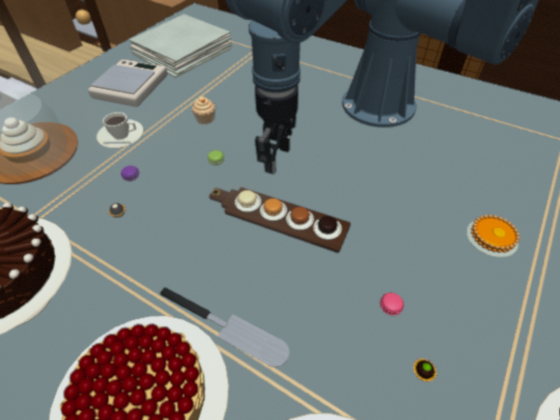

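All three views show ivory, caramel, milk and dark lying flat in dishes 1–4, counting from the handle. Pink, green and purple have not moved, and the gripper is clear. Handing in.

```bash
python3 -c "
from bench import ctrl,status
print(ctrl.hand_in(),status.get_obs()['time_s'])"
```

```text
the job is handed in; nothing more can be done
the job is handed in; nothing more can be done
```

The four chocolate macarons are in the board's dishes in order of shade: ivory next to the handle, then caramel, milk-brown, and dark at the far end. I handed the job in at about 26 s of the 99 s allowed.

- **Placing:** I set each one down under light contact before opening the jaws. The readings I took then showed about 14 N up at the wrist for ivory and caramel, and about 6 N for milk and dark. All four touched down with the tool about 2 mm higher than I calculated, probably because the macarons slid slightly in the grip.
- **Regrips:** The first grasps of ivory and caramel were too high, so I reopened and gripped them again lower down.
- **Last checks:** The wrist, scene and side pictures all show the four flat, right way up and inside their rims. I measured centring only for ivory, to within 1–2 mm, and judged the other three by eye. Pink, green and the purple look-alike measured within 1 mm of where they started, and the open gripper was clear at about 17 cm height.
- **Disagreement:** The side camera's first dish positions were off because neighbouring dishes merged in its picture. I used the scene and wrist views instead, which agreed to about 2 mm.

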